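Lock out the bench polisher and hold its guard open

ROBOT

A 6-joint arm with a two-finger parallel gripper is mounted at the origin on a cart in front of the work surface, level with it; the furniture and walls round the work are solid. World frame = base frame: x ahead of the robot, y to its left, z up, the work surface at z = 0. Lengths are in m, angles in rad, forces in N, time in s.
With the tool pointing down it reaches from about 0.25 to 0.725 m from the base axis. Payload 4 kg.
Tool frame: the origin (TCP) lies midway between the tips of the shut fingers; the grasp point (between the pads) lies 19 mm behind it; z points along the fingers, y is the direction in which the jaws open and shut (so a half turn about z gives the same grasp; the last joint's range is limited). The gripper opens to 85 mm and grips with 20 to 120 N. Pads are 22 mm wide; open, the fingers measure 114 mm over their backs; the gripper's body (76 mm by 85 mm) begins 54 mm behind the grasp point. The pads swing forward as they close: fully open they stand 13 mm farther back than shut.
Start: joints at [1.277, 0.241, 0.005, 1.335, 0, 1.571], TCP at [0.145, 0.479, 0.198] pointing down, gripper open.
Joint ranges: [-2.72, 2.72], [-1.05, 1.87], [-1.09, 1.28], [-1.99, 2.15], [-1.42, 1.44], [-3.14, 3.14]. Speed limits (rad/s): [2.79, 2.79, 3.14, 3.14, 3.14, 3.14].

INTERFACE

Orientations are given as a unit quaternion [x, y, z, w].
In Python, from workcell import get_obs, camera, camera_model, job_done, masks_of gives the robot as it stands.
- The arm moves only by the tool jog_arm, never from a script. Its argument "deltas" is a list that holds one entry, the list of rows, each a list of 7 numbers: the shift along the tool's x, y, z in mm, then the turn, a rotation vector about the tool's x, y, z in degrees, then the finger opening in mm, from 0 to 85.4. A call has 1 to 5 rows; each row shifts and turns the pose as measured when the row begins, along the tool's axes as they then stand; what a row does not reach is not made up. A row lasts 1/10 s, in which the tool goes at most 50 mm and 8.59 degrees, less where a joint would pass 70% of its speed; a pose out of reach is approached as far as the arm can. A call with a gripper value outside its range is refused whole. The fingers move at their own pace and stop on an object; the grip force is fixed at half the most. Time passes only in rows, so rows that do not move let the fingers close. It gives the time, the measured TCP pose, the force and the opening at its end, in the units of the state.
- get_obs(): the state, without advancing time (a new reading comes with each control period).
- camera(name): name is "scene" or "top" or "wrist"; returns the picture (480x640x3 uint8, red, green, blue); there is no depth.
- camera_model(name): a dict with "fovy" (degrees; the focal length in pixels is half the picture's height over the tangent of half this angle, whatever the lens; pixels are square), "cx", "cy" (the principal point, pixels), "k1" (the pictures are not rectified: a ray, as slopes to the right and down, at radius r is drawn at 1 + k1 r^2 times it, then the intrinsics apply), "pose" (4x4, takes a point from camera to world coordinates); the wrist camera has in their place "T_tool_cam" (4x4, takes a point from camera to tool coordinates, whose origin is the TCP and whose axes are the flange's). Camera axes: x right, y down, z forward; pixel columns grow to the right and rows downward; lengths in m; the calibration is good to about 2 mm. A picture is of the moment at which its call begins: read the wrist's pose just before it. camera_model takes no time and is no camera call.
- job_done(): hands the job in, once; it reports no verdict.
Trained networks look in the newest picture that a camera, given by its name, has taken for a name from the list of things; names that differ only in an ending like _2 or _b are one class to them, and where a whole thing is asked for, a point or a joint stands for the part that bears it (a point fixed in the world has none). Each returns a list of dicts, best first, with "conf" (0 to 1); they miss things now and then, are a little off and sometimes report something else, mostly with a low value. They report only what shows in the picture. A call takes as long as a camera call. They do not tell look-alikes from the thing itself.
- masks_of(target, camera): "pixels" (480x640 bool, what is visible of it) and "at" ([column, row] in pixels, amid what is visible of it).
The state is a dict: "clock": time; "joint_pos": joint angles; "joint_vel": joint speeds; "tau": joint torques, N m; "eef_pos": TCP position; "tool_rot": TCP orientation; "ft_force": force on the tool from outside, world axes, zero at the start; "ft_torque": the same for the moment, N m; "grip_width": finger opening in m.
Only numpy, scipy, OpenCV 4.12 (cv2) and the standard library are available. Lean on these libraries where they do the work, as an engineer would, in place of code of your own. Each camera call takes 0.05 s, during which the arm holds its last target. There are 200 camera calls.

TASK

The wheel of the bench polisher is to be changed: first lock out its drive at the yellow isolator by pushing the red key down against its spring, turning it clockwise as far as it goes and letting go of it, so that it stays locked in. Only then raise the polisher's clear guard by its orange bar to 50 degrees (pointer on the red line of the side scale) and finish still holding it there with the gripper, since it falls shut if let go. Leave the other things on the bench undisturbed.

Things in the scene. Friction and masses are not known exactly. Their poses are not given: they have to be found in the camera images.
- polisher: grey bench polisher, fixed to the worktop, 180x180 mm, body top at 50 mm; origin on the worktop under its centre; x points from its front to its hinge side (the back), z up
- guard_hinge (a point): middle of the guard's hinge line, 100 mm above the worktop at the back of the polisher; its y axis is the hinge line; axes are the polisher's
- guard_bar (a point): middle of the orange round grip bar across the front of the clear guard: 12 mm thick, 110 mm long along its y axis (parallel to the hinge line), on two posts 102 mm apart; 92 mm of it is free between the posts. With the guard shut the bar is level, 150 mm above the worktop, 38 to 40 mm above the guard's top panel, and lies 135 mm in front of (-x) and 50 mm above the hinge line; it moves on a circle of 144 mm radius about the hinge line. Its frame turns with the guard
- guard (a joint): opening angle of the clear guard (rad): 0 shut and level, 0.873 = 50 degrees, 1.4 at its stop; it opens upward and backward. Its weight and a spring pull it shut from every angle (about 1.5 to 3.5 N at the bar). A black pointer on its right side runs over a white scale with a tick each 10 degrees and a red line at 50
- isolator: yellow isolator box, fixed to the worktop, 80x80x50 mm; origin on the worktop under its centre, z up
- key_grip (a point): centre of the wing of the red key on top of the isolator, where to grip it: the wing is 46 mm long (its x axis), 12 mm thick (its y axis), from 20 mm below to 14 mm above this point. Unpressed this point is 84 mm above the worktop; the frame turns with the key
- key_plunger (a joint): how far the key is pushed down (m): 0 up, 0.012 at its stop. A spring pushes it up (3.5 N at first, 6.5 N at the stop; press about 10 N). Unless it is pushed at least 10 mm in it cannot be turned; once turned it stays in, at about 0.009
- key_turn (a joint): turn of the key (rad): 0 as found, growing clockwise seen from above, stop at 1.05 (60 degrees), where it is locked; stays where it is left
- steel_block: bystander, not to be disturbed: bare steel bench block, 68x68x19 mm, loose on the worktop; origin under its centre
- solder_tin: bystander, not to be disturbed: brass-coloured flat tin, 72x99x25 mm, loose on the worktop; origin under its centre
- pliers_blue: bystander, not to be disturbed: pliers with blue grips, about 142x28x12 mm, loose on the worktop; origin under its centre
- pliers_red: bystander, not to be disturbed: pliers with red grips, about 137x31x12 mm, loose on the worktop; origin under its centre
- loupe: bystander, not to be disturbed: folding loupe, black and white, 26x60x15 mm, loose on the worktop; origin under its centre
- caliper: bystander, not to be disturbed: steel caliper, 63x170x9 mm, loose on the worktop; origin under its centre
- flux_jar: bystander, not to be disturbed: brown jar with black cap, 53 mm across, 66 mm tall, loose on the worktop; origin under its centre
Things that resemble listed ones, but are neither listed nor needed, are in the scene too. What is shaped like the isolator but green is not meant.

How it is judged:
On the way, in this order (a step that is already met when the one before it is completed fails the run):
1. the key is pushed in and turned to its locked position, with the guard still shut (value of joint key_plunger above 0.006 m and value of joint key_turn above 0.85 rad and value of joint guard below 0.1 rad), for 0.2 s.
2. the key stays locked in with the hand off it (value of joint key_plunger above 0.006 m and value of joint key_turn above 0.85 rad and contact force between the arm and key_turn below 0.1 N and distance between the grasp point and key_grip above 0.06 m), for 0.1 s.
At the end, for the whole second after the job is handed in: the key is locked in (at least 6 mm down and turned at least 0.85 rad) and untouched; the guard stands still at 50 degrees, within 5 degrees, borne by the fingers; the loose bystanders are within 20 mm of where they were (value of joint key_plunger above 0.006 m and value of joint key_turn above 0.85 rad and value of joint guard between 0.785 and 0.96 rad and velocity of joint guard between -0.1 and 0.1 rad/s and contact force between the fingers and guard above 0.5 N and contact force between the arm and key_turn below 0.1 N and distance of each of steel_block, solder_tin, pliers_blue, pliers_red, loupe, caliper, flux_jar from where it was at the start of the episode below 0.02 m); the arm keeps its last pose, push and grip.
It fails at once if the guard is raised before the key is locked (value of joint guard above 0.15 rad and (value of joint key_turn below 0.85 rad or value of joint key_plunger below 0.006 m)).
It fails at once if a loose bystander is pushed more than 30 mm away (distance of any of steel_block, solder_tin, pliers_blue, pliers_red, loupe, caliper, flux_jar from where it was at the start of the episode above 0.03 m).
It also fails if it takes over 48 s, if anything falls off the work surface, if the arm or the gripper's body presses on something with over 40 N, if the wrist force passes 120 N, or if a joint passes its speed limit or range.

## Working session

There is one attempt and no reset: what is moved stays moved. The work goes in short steps, Python scripts to look and compute and a tool call to move; the robot and the scene stay as the last step left them, time stands still between calls to the robot, and variables do not carry over. Pictures are saved under pics/ and viewed, about 8 in all and at most 12, crops included, and the job is handed in when it is done.

Besides the shell and the picture viewer there is one more tool, called after "Request:" as a command line: name --argument value ..., lists and objects as JSON in quotes. jog_arm: Moves the arm, as the interface text tells. Its arguments: {"type":"object","properties":{"deltas":{"type":"array"}},"required":["deltas"]}

```bash
mkdir -p pics
cat > h.py <<'E'
import numpy as np, cv2
from scipy.spatial.transform import Rotation as R
from workcell import *
def save(img,n,sc=1,crop=None):
    if crop: x0,y0,x1,y1=crop; img=img[y0:y1,x0:x1]
    if sc!=1: img=cv2.resize(img,None,fx=sc,fy=sc,interpolation=cv2.INTER_CUBIC)
    cv2.imwrite('pics/'+n,img[:,:,::-1])
def pose(name,obs=None):
    m=camera_model(name)
    if 'pose' in m: return m,np.array(m['pose'])
    o=obs or get_obs(); T=np.eye(4); T[:3,:3]=R.from_quat(o['tool_rot']).as_matrix(); T[:3,3]=o['eef_pos']
    return m,T@np.array(m['T_tool_cam'])
def K(m): 
    f=240/np.tan(np.radians(m['fovy'])/2); return np.array([[f,0,m['cx']],[0,f,m['cy']],[0,0,1.]])
def ray(name,uv,P=None):
    m,T=P or pose(name)
    p=cv2.undistortPoints(np.array([[uv]],float),K(m),np.array([m['k1'],0,0,0.]))[0,0]
    return T[:3,3],T[:3,:3]@np.array([p[0],p[1],1])
def atz(name,uv,z,P=None):
    o,d=ray(name,uv,P); return o+d*(z-o[2])/d[2]
def proj(name,X,P=None):
    m,T=P or pose(name); Ti=np.linalg.inv(T)
    return cv2.projectPoints(np.atleast_2d(X).astype(float),cv2.Rodrigues(Ti[:3,:3])[0],Ti[:3,3],K(m),np.array([m['k1'],0,0,0.]))[0][:,0]
E
cat > a.py <<'E'
from h import *
np.set_printoptions(precision=3,suppress=True)
o=get_obs();print(o['clock'],o['eef_pos'],o['tool_rot'],o['grip_width'])
ims={n:camera(n) for n in('scene','top')}
for n,i in ims.items(): save(i,n+'0.png')
for n in ims:
    m,T=pose(n);print(n,m['fovy'],m['k1'],T)
    for t in('isolator','key_grip','guard_bar','polisher','flux_jar','solder_tin','steel_block','pliers_red','pliers_blue','caliper','loupe'):
        for r in masks_of(t,n)[:3]: print(t,round(r['conf'],2),r['at'],r['pixels'].sum(),atz(n,r['at'],{'isolator':.05,'key_grip':.09,'guard_bar':.15,'polisher':.06}.get(t,.02)))
E
python3 a.py
```

```text
0.0 [0.145 0.478 0.198] [ 0.146  0.989 -0.001 -0.   ] 0.0855402439032483
scene 43.27261131570873 -0.16143404308789983 [[ 0.511 -0.338  0.79  -0.757]
 [-0.859 -0.209  0.467 -0.848]
 [ 0.008 -0.918 -0.397  0.756]
 [ 0.     0.     0.     1.   ]]
isolator 0.93 [270.7, 224.1] 585 [0.602 0.142 0.05 ]
isolator 0.8 [382.1, 283.1] 1111 [ 0.441 -0.306  0.05 ]
key_grip 0.58 [274.6, 209.6] 171 [0.623 0.141 0.09 ]
key_grip 0.57 [378.1, 264.5] 178 [ 0.455 -0.286  0.09 ]
key_grip 0.42 [319.9, 237.6] 4382 [ 0.518 -0.081  0.09 ]
guard_bar 0.97 [316.7, 226.9] 2840 [ 0.456 -0.109  0.15 ]
guard_bar 0.26 [281.0, 202.9] 200 [0.55  0.067 0.15 ]
polisher 0.94 [318.4, 236.3] 4574 [ 0.581 -0.038  0.06 ]
flux_jar 0.57 [282.1, 205.6] 193 [0.811 0.245 0.02 ]
flux_jar 0.55 [233.6, 267.4] 188 [0.362 0.095 0.02 ]
solder_tin 0.62 [283.6, 278.7] 827 [ 0.38  -0.055  0.02 ]
steel_block 0.82 [223.1, 238.7] 336 [0.494 0.24  0.02 ]
pliers_red 0.7 [318.5, 236.5] 4619 [0.657 0.007 0.02 ]
pliers_red 0.56 [316.5, 290.9] 337 [ 0.37  -0.161  0.02 ]
pliers_red 0.19 [382.3, 282.2] 1169 [ 0.497 -0.281  0.02 ]
pliers_blue 0.74 [229
[... 606 characters left out ...]
8] 4696 [ 0.568 -0.039  0.15 ]
polisher 0.62 [313.2, 245.5] 5605 [ 0.577 -0.04   0.06 ]
flux_jar 0.88 [215.4, 177.3] 489 [0.757 0.219 0.02 ]
solder_tin 0.74 [312.4, 322.8] 1172 [ 0.389 -0.042  0.02 ]
steel_block 0.79 [192.2, 266.1] 774 [0.524 0.265 0.02 ]
pliers_red 0.69 [360.2, 312.8] 260 [ 0.417 -0.161  0.02 ]
pliers_red 0.5 [410.1, 286.8] 1113 [ 0.485 -0.286  0.02 ]
pliers_blue 0.82 [242.1, 326.5] 314 [0.376 0.132 0.02 ]
caliper 0.96 [495.4, 319.9] 553 [ 0.408 -0.497  0.02 ]
caliper 0.55 [410.4, 287.0] 172 [ 0.484 -0.286  0.02 ]
caliper 0.23 [314.6, 246.1] 5632 [ 0.582 -0.043  0.02 ]
loupe 0.79 [464.0, 257.9] 176 [ 0.562 -0.422  0.02 ]
loupe 0.42 [314.0, 243.1] 4728 [ 0.59  -0.041  0.02 ]
```

Run:
```python
import cv2,numpy as np
a=cv2.imread('pics/top0.png')[150:360,150:530];b=cv2.imread('pics/scene0.png')[170:340,190:480]
a=cv2.resize(a,(760,420),interpolation=2); cv2.imwrite('pics/topc.png',a)
b=cv2.resize(b,None,fx=2.7,fy=2.7,interpolation=2); cv2.imwrite('pics/scenec.png',b)
```

```text
(no output)
```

View pics/topc.png

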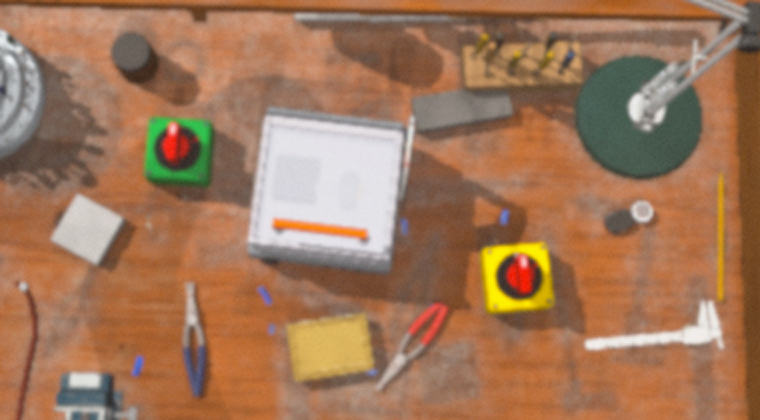

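View pics/scenec.png

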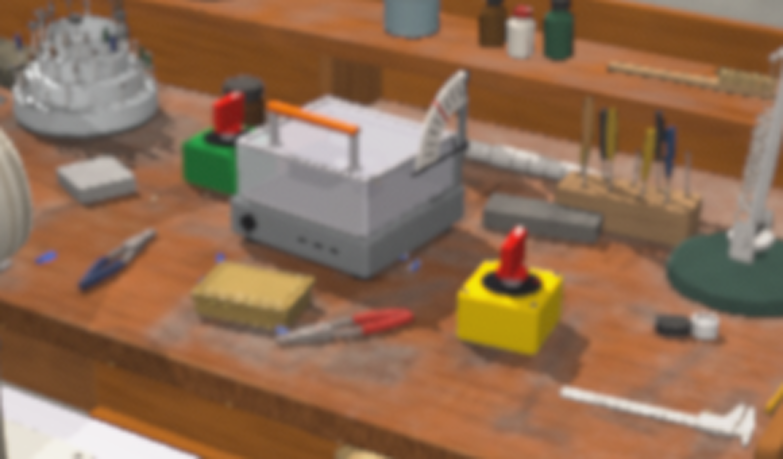

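Candidates for the key: the yellow isolator's at top (409,288) / scene (378,264), and the green look-alike's at top (239,222) / scene (275,210). The key I want is the yellow one, near (0.47,-0.28). The guard bar shows orange at about top (310,265). I'll move over the key at safe height and check it from close up.

Request:
jog_arm --deltas '[[[-30,-37,-2,0,0,0,85],[-30,-37,-2,0,0,0,85],[-30,-37,-2,0,0,0,85],[-30,-37,-2,0,0,0,85],[-30,-37,-2,0,0,0,85]]]'

```text
clock: 1.7
eef_pos: [0.2364, 0.257, 0.2066]
tool_rot: [0.141, 0.99, 0.0, 0.0]
ft_force: [1.6, -0.5, -0.1]
grip_width: 0.0852
```

Request:
jog_arm --deltas '[[[-30,-37,-2,0,0,0,85],[-30,-37,-2,0,0,0,85],[-30,-37,-2,0,0,0,85],[-30,-37,-2,0,0,0,85],[-30,-37,-2,0,0,0,85]]]'

```text
clock: 2.2
eef_pos: [0.3313, 0.0291, 0.2188]
tool_rot: [0.138, 0.99, 0.002, 0.004]
ft_force: [0.3, 0.4, 0.4]
grip_width: 0.0851
```

Request:
jog_arm --deltas '[[[-30,-37,0,0,0,0,85],[-30,-37,0,0,0,0,85],[-30,-37,0,0,0,0,85],[-30,-37,0,0,0,0,85],[-30,-37,0,0,0,0,85]]]'

```text
clock: 2.7
eef_pos: [0.4271, -0.2013, 0.2214]
tool_rot: [0.14, 0.99, 0.003, 0.008]
ft_force: [0.9, 0.4, 1.0]
grip_width: 0.085
```

Request:
jog_arm --deltas '[[[-28,-33,0,0,0,0,85],[-28,-33,0,0,0,0,85],[0,0,0,0,0,0,85]]]'

```text
clock: 3.0
eef_pos: [0.4646, -0.2896, 0.2199]
tool_rot: [0.144, 0.99, 0.002, 0.008]
ft_force: [0.4, 1.2, -0.8]
grip_width: 0.0847
```

```bash
cat > b.py <<'E'
from h import *
np.set_printoptions(precision=4,suppress=True)
o=get_obs();print(o['eef_pos'],o['tool_rot'],o['joint_pos']);im=camera('wrist');P=pose('wrist',o);print(P[0]['T_tool_cam'])
save(im,'w1.png')
for t in('isolator','key_grip'):
    for r in masks_of(t,'wrist')[:2]:
        print(t,round(r['conf'],2),r['at'],r['pixels'].sum(),atz('wrist',r['at'],.098,P))
hsv=cv2.cvtColor(im,cv2.COLOR_RGB2HSV)
y=cv2.inRange(hsv,(22,120,90),(36,255,255))
c=max(cv2.findContours(y,cv2.RETR_EXTERNAL,2)[0],key=cv2.contourArea)
bx=cv2.boxPoints(cv2.minAreaRect(c));print('yellow',bx,[atz('wrist',p,.05,P) for p in bx],np.mean([atz('wrist',p,.05,P) for p in bx],0))
E
python3 b.py
```

```text
[ 0.4646 -0.2896  0.2199] [0.1437 0.9896 0.0022 0.0083] [-0.5641  0.3165  0.1633  1.4043  0.0109 -0.2756]
[[ 0.0004 -0.9499 -0.3124  0.0812]
 [ 1.      0.0001  0.0008  0.0012]
 [-0.0007 -0.3124  0.9499 -0.176 ]
 [ 0.      0.      0.      1.    ]]
isolator 0.75 [332.2, 204.7] 7329 [ 0.4603 -0.273   0.098 ]
isolator 0.45 [115.6, 198.0] 3072 [ 0.4069 -0.4339  0.098 ]
key_grip 0.89 [333.7, 218.8] 1407 [ 0.4719 -0.275   0.098 ]
yellow [[272.3448 182.1379]
 [352.2414 147.8965]
 [387.4138 229.9655]
 [307.5173 264.2069]] [array([ 0.4371, -0.3203,  0.05  ]), array([ 0.4284, -0.2434,  0.05  ]), array([ 0.5112, -0.2308,  0.05  ]), array([ 0.5231, -0.3133,  0.05  ])] [ 0.4749 -0.277   0.05  ]
```

View pics/w1.png

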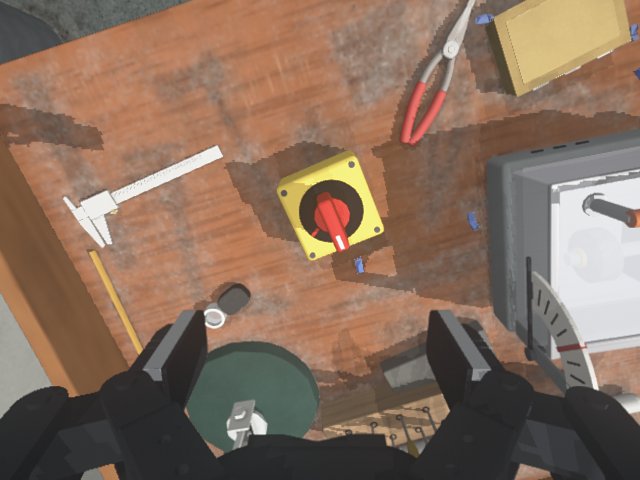

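The close view confirms the yellow isolator. Its dial is at (331,210) and the red wing runs from about (322,197) to (343,247). I'll fit the wing by overlay.

```bash
cat > c.py <<'E'
from h import *
np.set_printoptions(precision=4,suppress=True)
o=get_obs();P=pose('wrist',o);im=cv2.imread('pics/w1.png')[:,:,::-1].copy()
hsv=cv2.cvtColor(im,cv2.COLOR_RGB2HSV)
win=np.zeros((480,640),np.uint8);win[140:270,265:395]=255
dk=cv2.bitwise_and(cv2.inRange(hsv,(0,0,0),(180,255,70)),win)
red=cv2.bitwise_and(cv2.inRange(hsv,(0,150,60),(9,255,255))|cv2.inRange(hsv,(170,150,60),(180,255,255)),win)
u=cv2.morphologyEx(dk|red,cv2.MORPH_OPEN,np.ones((3,3)))
c=max(cv2.findContours(dk|red,cv2.RETR_EXTERNAL,2)[0],key=cv2.contourArea)
el=cv2.minEnclosingCircle(c);print('dial',el,atz('wrist',el[0],.052,P))
for p in[(322,197),(343,248)]:print(atz('wrist',p,.098,P))
big=cv2.resize(im[140:270,265:395],None,fx=4.5,fy=4.5,interpolation=2)
def draw(C,yaw,col):
    x=np.array([np.cos(yaw),np.sin(yaw),0]);y=np.array([-x[1],x[0],0])
    for z in(.064,.098):
        q=proj('wrist',np.array([C+np.array([0,0,z])+a*.023*x+b*.006*y for a,b in((1,1),(1,-1),(-1,-1),(-1,1))]),P)
        cv2.polylines(big,[((q-[265,140]+.5)*4.5).astype(int)],True,col,1)
a=np.array([.4745,-.277,0]);draw(a,np.radians(0),(0,255,255));draw(a,np.radians(-7),(0,0,255))
save(big,'w1b.png')
E
python3 c.py
```

```text
dial ((330.0, 221.5), 31.815975189208984) [ 0.4854 -0.2751  0.052 ]
[ 0.4504 -0.2739  0.098 ]
[ 0.4967 -0.2691  0.098 ]
```

View pics/w1b.png

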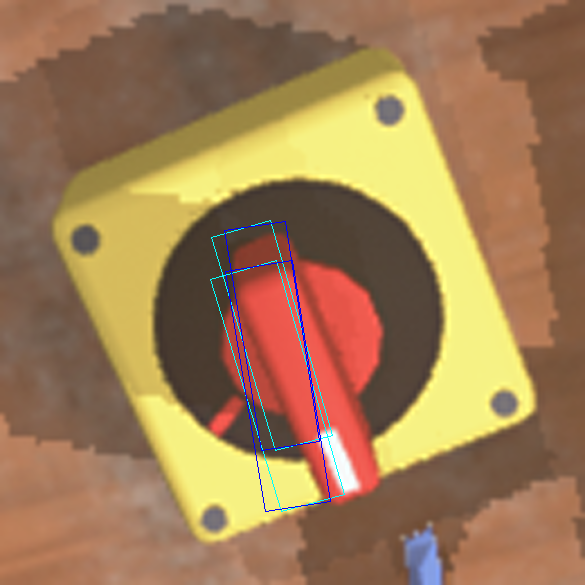

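Run:
```python
from h import *
np.set_printoptions(precision=4,suppress=True)
P=pose('wrist')
f=lambda p:(p[0]/4.5+265-.5,p[1]/4.5+140-.5)
w=[atz('wrist',f(p),.05,P)[:2] for p in((86,240),(389,110),(504,403),(214,518))]
C=np.mean(w,0);d=w[3]-w[0]+w[2]-w[1];print(w,C,'yaw',np.degrees(np.arctan2(d[1],d[0])))
for z in(.098,):
  a,b=[atz('wrist',f(p),z,P)[:2] for p in((265,281),(352,492))];e=b-a;print(a,b,(a+b)/2,np.linalg.norm(e),np.degrees(np.arctan2(e[1],e[0])))
M=R.from_quat(get_obs()['tool_rot']).as_matrix();print(M)
print(np.degrees(np.arctan2(M[1,1],M[0,1])))
```

```text
[array([ 0.4477, -0.3085]), array([ 0.4397, -0.2428]), array([ 0.5057, -0.2349]), array([ 0.5133, -0.3008])] [ 0.4766 -0.2717] yaw 6.74804157055751
[ 0.4545 -0.2739] [ 0.4974 -0.2695] [ 0.476  -0.2717] 0.043105969858882424 5.925167947714108
[[-0.9597  0.2804  0.0162]
 [ 0.2805  0.9598  0.0042]
 [-0.0144  0.0086 -0.9999]]
73.71416520553025
```

Request:
jog_arm --deltas '[[[-6,20,20,0.5,0.8,0,85],[0,0,20,0,0,-7.6,85],[0,0,20,0,0,-7.6,85],[0,0,0,0,0,-7.6,85],[0,0,0,0,0,0,85]]]'

```text
clock: 3.65
eef_pos: [0.4735, -0.259, 0.1636]
tool_rot: [-0.068, 0.998, -0.001, 0.002]
ft_force: [0.1, -0.0, -1.0]
grip_width: 0.0847
```

```bash
cat > s.py <<'E'
import sys
from h import *
np.set_printoptions(precision=4,suppress=True)
o=get_obs();M=R.from_quat(o['tool_rot']).as_matrix();print(o['clock'],o['eef_pos'],'yawY',np.degrees(np.arctan2(M[1,1],M[0,1])),o['ft_force'],o['grip_width']);print(M)
if len(sys.argv)>3:
    t=np.array(list(map(float,sys.argv[1:4])));print('tool delta mm',M.T@(t-o['eef_pos'])*1000,'tilt fix deg',np.degrees(np.cross([0,0,1],M.T@[0,0,-1])))
E
python3 s.py .4763 -.2717 .070
```

```text
3.65 [ 0.4735 -0.259   0.1636] yawY 97.8121645046789 [ 0.1075 -0.0089 -0.9573] 0.0846985682616476
[[-0.9907 -0.1359  0.0039]
 [-0.1359  0.9907 -0.0014]
 [-0.0037 -0.0019 -1.    ]]
tool delta mm [ -0.6857 -12.8223  93.625 ] tilt fix deg [-0.1098  0.2095  0.    ]
```

Request:
jog_arm --deltas '[[[-1,-13,20,0,0,1.3,85],[0,0,25,0,0,0,85],[0,0,0,0,0,0,85],[0,0,0,0,0,0,85]]]'

```text
clock: 4.05
eef_pos: [0.4775, -0.2682, 0.1228]
tool_rot: [-0.054, 0.999, -0.002, 0.005]
ft_force: [0.1, -0.6, 0.1]
grip_width: 0.0847
```

```bash
python3 s.py .4763 -.2717 .070
python3 - <<'E'
from h import *
P=pose('wrist');im=camera('wrist')
C=np.array([.4763,-.2717,0]);yaw=np.radians(6.5);x=np.array([np.cos(yaw),np.sin(yaw),0]);y=np.array([-x[1],x[0],0])
im=im.copy()
q=proj('wrist',np.array([C+[0,0,.098]+a*.023*x+b*.006*y for a,b in((1,1),(1,-1),(-1,-1),(-1,1))]),P)
cv2.polylines(im,[np.round(q).astype(int)],True,(0,0,255),1)
save(im,'w2.png')
E
```

```text
4.05 [ 0.4775 -0.2682  0.1228] yawY 96.21139334184147 [ 0.1123 -0.6424  0.095 ] 0.08465910682923722
[[-0.9941 -0.1082  0.0099]
 [-0.1082  0.9941 -0.0041]
 [-0.0094 -0.0052 -0.9999]]
tool delta mm [ 2.0947 -3.0478 52.753 ] tilt fix deg [-0.2962  0.539   0.    ]
```

View pics/w2.png

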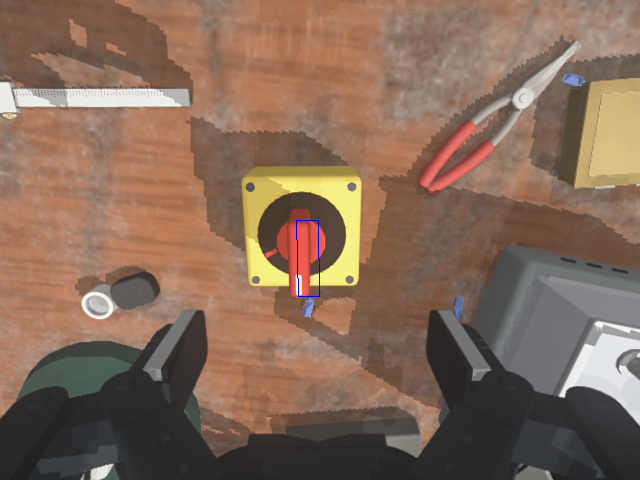

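Run:
```python
from h import *
np.set_printoptions(precision=4,suppress=True)
P=pose('wrist');print(P[0]['cx'],P[0]['cy'])
w=[atz('wrist',p,.05,P)[:2] for p in((250,187),(351,187),(347,279.5),(256,279.5))]
print(np.array(w),np.mean(w,0)); d=w[3]-w[0]+w[2]-w[1];print(np.degrees(np.arctan2(d[1],d[0])))
for p in((299.5,295),(300,222)):print(atz('wrist',p,.098,P))
# scene/top check with original pics: wing via top camera
for n,uv in(('top',(409.4,288.2)),('scene',(378.1,264.5))):print(n,atz(n,uv,.084))
im=cv2.imread('pics/top0.png');hsv=cv2.cvtColor(im,cv2.COLOR_BGR2HSV)
y=cv2.inRange(hsv,(22,120,90),(36,255,255))[270:310,385:430];m=cv2.moments(max(cv2.findContours(y,cv2.RETR_EXTERNAL,2)[0],key=cv2.contourArea))
print('top box',atz('top',(m['m10']/m['m00']+385,m['m01']/m['m00']+270),.05))
```

```text
316.4689172402758 237.5469271042443
[[ 0.4492 -0.3135]
 [ 0.4419 -0.248 ]
 [ 0.5078 -0.2417]
 [ 0.5149 -0.3057]] [ 0.4784 -0.2772]
6.097583894872816
[ 0.4988 -0.2741  0.098 ]
[ 0.4549 -0.278   0.098 ]
top [ 0.4746 -0.2745  0.084 ]
scene [ 0.4657 -0.2813  0.084 ]
top box [ 0.4773 -0.2759  0.05  ]
```

Request:
jog_arm --deltas '[[[1,-9,10,-0.3,0.5,0,85],[0,0,20,0,0,0,85],[0,0,15,0,0,0,85],[0,0,0,0,0,0,85]]]'

```text
clock: 4.5
eef_pos: [0.4808, -0.2804, 0.0808]
tool_rot: [-0.054, 0.999, -0.003, 0.004]
ft_force: [0.2, 0.4, 0.7]
grip_width: 0.0845
```

```bash
python3 s.py .4777 -.2767 .070
```

```text
4.5 [ 0.4808 -0.2804  0.0808] yawY 96.14604890392503 [0.2046 0.4372 0.7294] 0.08446292402719081
[[-0.9942 -0.1071  0.0073]
 [-0.1071  0.9942 -0.0047]
 [-0.0068 -0.0054 -1.    ]]
tool delta mm [ 2.7945  4.0784 10.7487] tilt fix deg [-0.3113  0.3886  0.    ]
```

Request:
jog_arm --deltas '[[[3,4,10,-0.2,0.3,0,60],[0,0,0,0,0,0,40],[0,0,0,0,0,0,40]]]'

```text
clock: 4.8
eef_pos: [0.4784, -0.2779, 0.0716]
tool_rot: [-0.053, 0.999, -0.002, 0.002]
ft_force: [-0.4, 0.1, -0.2]
grip_width: 0.0433
```

```bash
python3 s.py .4777 -.2767 .070
python3 - <<'E'
from h import *
im=camera('wrist'); save(im,'w3.png',1.7,(160,120,480,440))
E
```

```text
4.8 [ 0.4784 -0.2779  0.0716] yawY 96.08029231490372 [-0.3848  0.0969 -0.1697] 0.043266176677814884
[[-0.9944 -0.1059  0.0034]
 [-0.1059  0.9944 -0.0029]
 [-0.003  -0.0033 -1.    ]]
tool delta mm [0.5841 1.2919 1.6424] tilt fix deg [-0.1878  0.1738  0.    ]
```

View pics/w3.png

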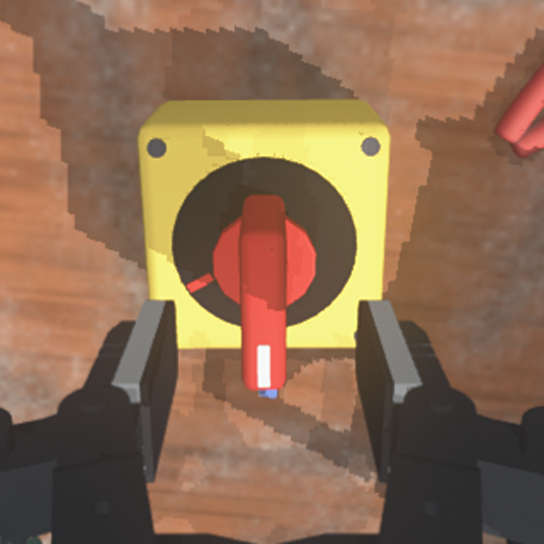

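The wing is centred between the pads (wing column 264, pad midline 265). Closing.

Request:
jog_arm --deltas '[[[0,1,0,0,0,0,0],[0,0,0,0,0,0,0],[0,0,0,0,0,0,0],[0,0,0,0,0,0,0],[0,0,0,0,0,0,0]]]'

```text
clock: 5.35
eef_pos: [0.4791, -0.2772, 0.0732]
tool_rot: [-0.053, 0.999, -0.002, 0.003]
ft_force: [-0.2, -0.3, 0.5]
grip_width: 0.0001
```

Request:
jog_arm --deltas '[[[0,0,4,0,0,0,0],[0,0,4,0,0,0,0],[0,0,4,0,0,0,0],[0,0,4,0,0,0,0],[0,0,1,0,0,0,0]]]'

```text
clock: 5.85
eef_pos: [0.4799, -0.2776, 0.0564]
tool_rot: [-0.053, 0.999, -0.003, 0.004]
ft_force: [-1.5, 1.3, 4.8]
grip_width: -0.0001
```

Run:
```python
from h import *
im=camera('wrist'); a=cv2.resize(im[120:440,160:480],(400,400));t=camera('scene');b=cv2.resize(t[220:310,330:430],(400,400),interpolation=2)
save(np.hstack([a,b]),'w4.png')
```

```text
(no output)
```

View pics/w4.png

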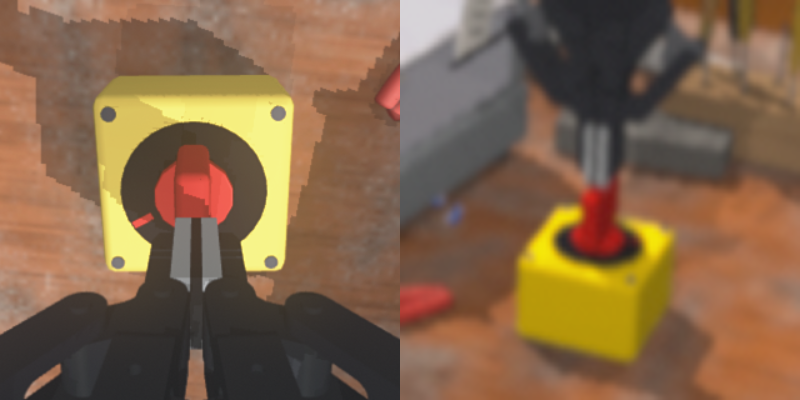

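```bash
python3 s.py .4777 -.2767 .070
python3 - <<'E'
from h import *
P=pose('wrist');T=P[1]@np.linalg.inv(np.array(P[0]['T_tool_cam']));print(P[0]['fovy'])
for z in(0,-.019,-.04,-.06):
    for y in (0,):print(z,proj('wrist',(T@[0,y,z,1])[:3],P), proj('wrist',(T@[0.011,y,z,1])[:3],P))
for x in(.455,.4777,.5):print('wingtop',x,proj('wrist',[x,-.2767+(x-.4777)*.11,.098],P),proj('wrist',[x,-.2767+(x-.4777)*.11,.088],P))
E
tail -n +1 /dev/null
```

```text
5.95 [ 0.4798 -0.2776  0.0565] yawY 96.09299138441445 [-1.0262  0.9835  5.1886] -4.6453954697017375e-05
[[-0.9943 -0.1061  0.0074]
 [-0.1062  0.9943 -0.0053]
 [-0.0068 -0.006  -1.    ]]
tool delta mm [  1.9248   1.0267 -13.4963] tilt fix deg [-0.3444  0.3869  0.    ]
64.00417457058272
0 [[313.19862047 280.70427889]] [[313.14822638 260.24659673]]
-0.019 [[312.87953472 298.2748477 ]] [[312.81787963 275.99648812]]
-0.04 [[312.43918289 322.50186441]] [[312.36021135 297.79969157]]
-0.06 [[311.89745001 352.2733387 ]] [[311.79438951 324.72822588]]
wingtop 0.455 [[314.2899673  267.44359884]] [[314.56088915 257.68622515]]
wingtop 0.4777 [[314.55550085 320.61322826]] [[314.79916682 308.15729804]]
wingtop 0.5 [[314.79194485 368.29746847]] [[315.01257243 353.64132173]]
```

Run:
```python
from h import *
o=get_obs();p=np.array(o['eef_pos']);im=cv2.imread('pics/w4.png')
for dz in(0,.019,.037,.06):print(dz,proj('scene',p+[0,0,dz]),proj('top',p+[0,0,dz]))
for z in(.05,.064,.098):print('key',z,proj('scene',[.4777,-.2767,z]))
camera('top')
s=camera('scene')
b=cv2.resize(s[200:300,330:430],(600,600),interpolation=2)
for dz in(0,.037):
  u=proj('scene',p+[0,0,dz])[0];cv2.circle(b,tuple(np.round((u-[330,200]+.5)*6).astype(int)),3,(0,0,255) if dz else (0,255,0),-1)
for z in(.05,.098):
  u=proj('scene',[.4777,-.2767,z])[0];cv2.circle(b,tuple(np.round((u-[330,200]+.5)*6).astype(int)),3,(0,255,255),-1)
save(b,'s5.png')
```

```text
0 [[378.74936182 271.76014079]] [[409.02916876 287.20456691]]
0.019 [[379.0899687  265.02161031]] [[410.16538379 286.43553356]]
0.037 [[379.41385332 258.57169041]] [[411.2691737 285.68849  ]]
0.06 [[379.82933671 250.23621299]] [[412.71996013 284.70666443]]
key 0.05 [[377.94618475 274.30512387]]
key 0.064 [[378.19433394 269.3616467 ]]
key 0.098 [[378.79995247 257.19405871]]
```

View pics/s5.png

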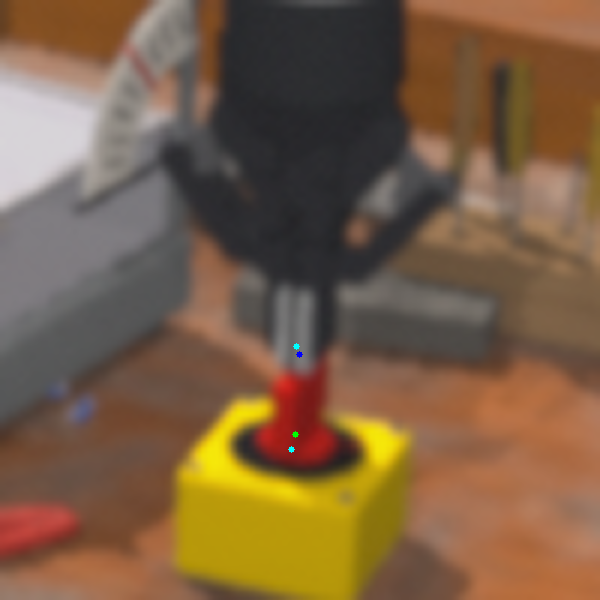

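The fingers closed on top of the wing. Both cameras put the shut tips about 35 mm short of the reported TCP, and the key sprang in about 5 mm. I'll back off, open, and go about 35 mm deeper, checking for contact.

Request:
jog_arm --deltas '[[[0,0,-12,0,0,0,0],[0,0,-12,0,0,0,0],[0,0,-4,-0.3,0.4,0,50],[0,0,0,0,0,0,50],[0,0,0,0,0,0,50]]]'

```text
clock: 6.55
eef_pos: [0.4802, -0.2778, 0.0869]
tool_rot: [-0.053, 0.999, -0.001, 0.0]
ft_force: [0.1, -0.1, 0.3]
grip_width: 0.0434
```

Request:
jog_arm --deltas '[[[2,0,0,0,0,0,50],[0,0,10,0,0,0,50],[0,0,10,0,0,0,50],[0,0,5,0,0,0,50],[0,0,0,0,0,0,50]]]'

```text
clock: 7.05
eef_pos: [0.4763, -0.2771, 0.0575]
tool_rot: [-0.053, 0.999, 0.001, -0.002]
ft_force: [0.8, 0.5, -0.8]
grip_width: 0.0501
```

```bash
python3 s.py .4777 -.2767 .035
python3 - <<'E'
from h import *
im=camera('wrist');a=cv2.resize(im[120:440,160:480],(400,400));t=camera('scene');b=cv2.resize(t[200:300,330:430],(400,400),interpolation=2)
save(np.hstack([a,b]),'w6.png')
E
```

```text
7.05 [ 0.4763 -0.2771  0.0575] yawY 96.08742264650755 [ 0.8338  0.5426 -0.783 ] 0.050071117274452875
[[-0.9944 -0.106  -0.0037]
 [-0.1061  0.9944  0.0012]
 [ 0.0035  0.0015 -1.    ]]
tool delta mm [-1.5563  0.2251 22.528 ] tilt fix deg [ 0.0885 -0.2019  0.    ]
```

View pics/w6.png

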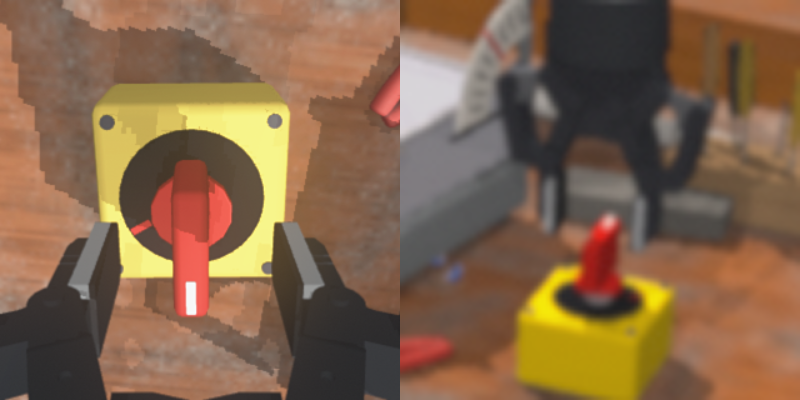

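Request:
jog_arm --deltas '[[[-1,0,10,0,-0.2,0,40],[0,0,10,0,0,0,40],[0,0,2,0,0,0,40],[0,0,0,0,0,0,40]]]'

```text
clock: 7.55
eef_pos: [0.4784, -0.2776, 0.0349]
tool_rot: [-0.053, 0.999, 0.0, 0.001]
ft_force: [-0.9, -0.2, 0.0]
grip_width: 0.0401
```

Request:
jog_arm --deltas '[[[0,0,0,0,0,0,0],[0,0,0,0,0,0,0],[0,0,0,0,0,0,0],[0,0,0,0,0,0,0],[0,0,0,0,0,0,0]]]'

```text
clock: 8.05
eef_pos: [0.4785, -0.2786, 0.0351]
tool_rot: [-0.053, 0.999, -0.001, 0.001]
ft_force: [-0.3, -0.2, -1.3]
grip_width: 0.0113
```

Gripped, with an opening of 11 mm on the 12 mm wing. Now pressing.

Request:
jog_arm --deltas '[[[0,0,5,0,0,0,0],[0,0,5,0,0,0,0],[0,0,4,0,0,0,0],[0,0,3,0,0,0,0]]]'

```text
clock: 8.45
eef_pos: [0.4788, -0.2788, 0.0226]
tool_rot: [-0.053, 0.999, -0.002, 0.002]
ft_force: [-11.2, 6.0, 36.9]
grip_width: 0.0106
```

Request:
jog_arm --deltas '[[[0,0,-0.5,0,0,0,0],[0,0,0.5,0,0,4,0]]]'

```text
clock: 8.65
eef_pos: [0.4786, -0.2787, 0.0249]
tool_rot: [-0.017, 1.0, -0.002, 0.003]
ft_force: [-2.1, 0.2, 4.2]
grip_width: 0.0115
```

Request:
jog_arm --deltas '[[[0,0,2,0,0,0,0],[0,0,1,0,0,6,0]]]'

```text
clock: 8.85
eef_pos: [0.4787, -0.2786, 0.0231]
tool_rot: [0.037, 0.999, -0.002, 0.004]
ft_force: [-2.5, 0.9, 6.4]
grip_width: 0.0112
```

Request:
jog_arm --deltas '[[[0,0,1,0,0,8,0],[0,0,1,0,0,8,0]]]'

```text
clock: 9.05
eef_pos: [0.4788, -0.2786, 0.0229]
tool_rot: [0.181, 0.983, -0.002, 0.005]
ft_force: [-3.3, 1.6, 10.7]
grip_width: 0.011
```

```bash
python3 s.py; python3 -c "
from h import *
print(get_obs()['ft_torque'],get_obs()['tau'])"
```

```text
9.05 [ 0.4788 -0.2786  0.0229] yawY 69.13351961456013 [-3.3176  1.6097 10.7057] 0.010970849661205833
[[-0.9344  0.3562  0.0084]
 [ 0.3562  0.9344 -0.0049]
 [-0.0096 -0.0016 -1.    ]]
[0.44072213 0.94957421 0.0315983 ] [  0.37321192 -39.37285066  20.62284887  -1.76512521   0.15057036
  -1.16355099]
```

Request:
jog_arm --deltas '[[[0,0,1,0,0,8,0],[0,0,0.5,0,0,8,0],[0,0,0.5,0,0,8,0]]]'

```text
clock: 9.35
eef_pos: [0.4789, -0.2785, 0.0231]
tool_rot: [0.39, 0.921, -0.001, 0.006]
ft_force: [-2.5, 0.0, 5.5]
grip_width: 0.0113
```

Request:
jog_arm --deltas '[[[0,0,0.5,0,0,6,0],[0,0,0.5,0,0,4,0],[0,0,0.5,0,0,0,0]]]'

```text
clock: 9.65
eef_pos: [0.479, -0.2786, 0.023]
tool_rot: [0.471, 0.882, -0.001, 0.006]
ft_force: [-2.6, -0.4, 5.6]
grip_width: 0.0112
```

```bash
python3 s.py; python3 -c "
from h import *
print(get_obs()['ft_torque'],get_obs()['tau'])"
```

```text
9.65 [ 0.479  -0.2786  0.023 ] yawY 33.753611077870104 [-2.5518 -0.4052  5.6166] 0.011238206753120233
[[-0.5555  0.8314  0.0108]
 [ 0.8314  0.5556 -0.007 ]
 [-0.0118  0.0051 -0.9999]]
[0.15847319 0.70541708 0.74323507] [ -0.11103928 -41.48104191  21.10022664  -1.14800055   0.32864884
   0.99201769]
```

At its stop: the hand turned 62° and the torque rose to 0.74 Nm. Releasing and rising.

Request:
jog_arm --deltas '[[[0,0,0,0,0,0,45],[0,0,0,0,0,0,45],[0,0,0,0,0,0,45],[0,0,0,0,0,0,45]]]'

```text
clock: 10.05
eef_pos: [0.4797, -0.2782, 0.022]
tool_rot: [0.471, 0.882, 0.0, 0.007]
ft_force: [-0.3, -1.0, -0.6]
grip_width: 0.0451
```

Request:
jog_arm --deltas '[[[0,0,-20,0,0,0,45],[0,0,-30,0,0,0,45],[0,0,-40,0,0,0,45],[0,0,-40,0,0,0,45],[0,0,0,0,0,0,45]]]'

```text
clock: 10.55
eef_pos: [0.4766, -0.2761, 0.1529]
tool_rot: [0.471, 0.882, 0.0, 0.003]
ft_force: [0.8, -0.4, 1.0]
grip_width: 0.0451
```

```bash
python3 s.py
python3 - <<'E'
from h import *
im=camera('wrist');a=cv2.resize(im,(533,400));t=camera('scene');b=cv2.resize(t[230:300,345:415],(267,267),interpolation=2)
c=np.zeros((400,800,3),np.uint8);c[:,:533]=a;c[:267,533:]=b;save(c,'w7.png');save(im,'w7full.png')
E
```

```text
10.55 [ 0.4766 -0.2761  0.1529] yawY 33.773277471966296 [ 0.7772 -0.4385  1.0404] 0.04510734625321063
[[-0.5559  0.8312  0.0059]
 [ 0.8312  0.5559 -0.002 ]
 [-0.005   0.0038 -1.    ]]
```

View pics/w7.png

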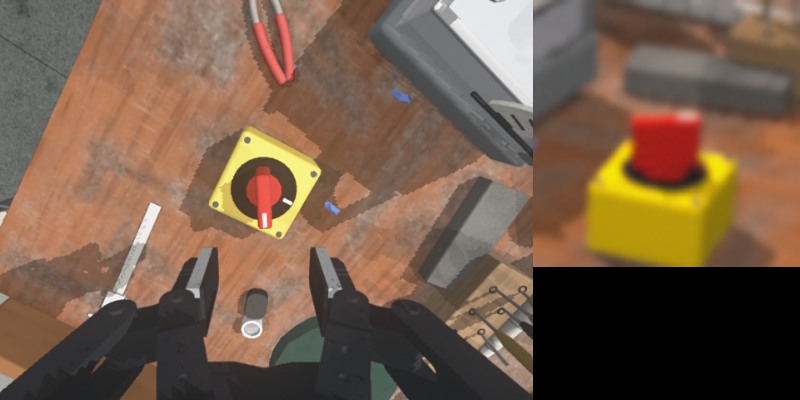

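The key stays turned 60° to the box, low and untouched. Next I'll locate the bar numerically from the stored top and scene images.

```bash
cat > bar.py <<'E'
from h import *
np.set_printoptions(precision=4,suppress=True)
def ends(im):
    hsv=cv2.cvtColor(im,cv2.COLOR_RGB2HSV);m=cv2.inRange(hsv,(7,190,150),(17,255,255))
    n,l,s,c=cv2.connectedComponentsWithStats(m)
    for i in sorted(range(1,n),key=lambda i:-s[i,4])[:4]:
        ys,xs=np.nonzero(l==i);p=np.c_[xs,ys].astype(float);mu=p.mean(0);d=np.linalg.svd(p-mu,full_matrices=False)[2][0];t=(p-mu)@d
        yield s[i,4],mu,mu+d*(t.min()-.5),mu+d*(t.max()+.5),np.ptp((p-mu)@[-d[1],d[0]])
if __name__=='__main__':
    for n in('top','scene'):
        im=camera(n)
        for a,mu,e,f,w in ends(im):
            E,F,C=[atz(n,q,.15) for q in(e,f,mu)]
            print(n,a,mu,e,f,'w',w,'|',E[:2],F[:2],'C',C[:2],'L',np.linalg.norm(E-F),'ang',np.degrees(np.arctan2(*(E-F)[1::-1])))
E
python3 bar.py
```

```text
top 1793 [166.0452  78.2448] [-0.5934 72.9117] [332.45    83.5705] w 6.261231747560478 | [0.9647 0.7245] [ 0.9632 -0.0775] C [0.9652 0.327 ] L 0.8019648634716786 ang 89.89703559258423
top 495 [121.598  137.3636] [ 96.7416 122.8834] [145.9336 151.5405] w 20.57893315874677 | [0.8465 0.4838] [0.7788 0.3624] C [0.8123 0.4223] L 0.13907038732259253 ang 60.85544585199692
top 438 [435.4224  85.2831] [391.4554  84.5013] [481.4983  86.1024] w 5.536809554720185 | [ 0.9644 -0.2212] [ 0.965  -0.4399] C [ 0.9648 -0.3282] L 0.21863646156945624 ang 90.17523598380744
top 438 [507.4817 112.347 ] [507.3546 100.3793] [507.6531 128.4718] w 22.041257152022617 | [ 0.9297 -0.5015] [ 0.8584 -0.5005] C [ 0.8992 -0.5011] L 0.07122659337947211 ang -0.8249770427002368
scene 1107 [346.6134 365.2728] [223.5647 321.7313] [458.2551 404.7779] w 6.135916604421802 | [-0.0226 -0.1964] [-0.0238 -0.6568] C [-0.021  -0.4589] L 0.46038181291191643 ang 89.85470197972055
scene 45 [295.3778 209.6889] [289.0088 207.4607] [304.5638 212.9026] w 3.5857087935910807 | [0.5325 0.0277] [ 0.521  -0.0305] C [0.5277 0.0036] L 0.05936866412799738 ang 78.81781625797917
scene 7 [370.8571 268.8571] [371.1796 265.515 ] [370.5963 271.5599] w 0.9953765586653511 | [ 0.333  -0.3261] [ 0.3061 -0.3382] C [ 0.318  -0.3328] L 0.029542429568152635 ang 24.28084502505982
scene 3 [519.3333 207.6667] [518.4798 206.8131] [520.1869 208.5202] w 0.7071067811865477 | [ 0.8827 -0.5195] [ 0.8718 -0.5272] C [ 0.8773 -0.5233] L 0.013307447763410226 ang 35.08629904843213
```

```bash
cat > bar2.py <<'E'
from bar import *
for n,(x0,y0,x1,y1) in {'top':(282,254,340,274),'scene':(284,200,330,225)}.items():
    im=cv2.imread(f'pics/{n}0.png')[:,:,::-1].copy();b=np.zeros_like(im);b[y0:y1,x0:x1]=im[y0:y1,x0:x1]
    hsv=cv2.cvtColor(b,cv2.COLOR_RGB2HSV);m=cv2.inRange(hsv,(3,140,120),(20,255,255));c=max(cv2.findContours(m,cv2.RETR_EXTERNAL,2)[0],key=cv2.contourArea)
    (cx,cy),wh,_=r=cv2.minAreaRect(c);bx=cv2.boxPoints(r)
    if np.linalg.norm(bx[0]-bx[1])<np.linalg.norm(bx[1]-bx[2]):e,f=(bx[0]+bx[1])/2,(bx[2]+bx[3])/2
    else:e,f=(bx[1]+bx[2])/2,(bx[0]+bx[3])/2
    E,F,C=[atz(n,q,.152)[:2] for q in(e,f,(cx,cy))];print(n,cx,cy,wh,e,f,E,F,'C',C,'L',np.linalg.norm(E-F),'ang',np.degrees(np.arctan2(*(E-F)[::-1])))
E
python3 bar2.py
```

```text
top 309.5791015625 263.8511047363281 (45.516448974609375, 3.534788131713867) [286.9883 261.0961] [332.17   266.6061] [0.5236 0.0183] [ 0.5134 -0.0864] C [ 0.5185 -0.0341] L 0.10520488213196093 ang 84.38706769266645
scene 304.86688232421875 211.17019653320312 (34.73697280883789, 7.047118186950684) [288.1238 206.5514] [321.61  215.789] [0.5327 0.0308] [ 0.5233 -0.0828] C [ 0.5279 -0.0271] L 0.11399687714191901 ang 85.2327926886256
```

Request:
jog_arm --deltas '[[[0,0,-14,0,0,7.8,60],[0,0,-14,0,0,7.8,60],[0,0,-14,0,0,7.8,60],[0,0,-14,0,0,7.8,60],[0,0,-10,0,0,7.8,60]]]'

```text
clock: 11.25
eef_pos: [0.4666, -0.2703, 0.2012]
tool_rot: [0.747, 0.664, -0.004, -0.015]
ft_force: [0.4, -0.5, 0.7]
grip_width: 0.0599
```

Request:
jog_arm --deltas '[[[40,3,0,0,0,0,60],[40,3,0,0,0,0,60],[40,3,0,0,0,0,60],[40,3,0,0,0,0,60],[0,0,0,0,0,0,60]]]'

```text
clock: 11.75
eef_pos: [0.4954, -0.1087, 0.1945]
tool_rot: [0.75, 0.661, -0.008, -0.022]
ft_force: [0.1, -0.3, 0.3]
grip_width: 0.0602
```

```bash
python3 s.py .521 -.032 .2
cat > bw.py <<'E'
from h import *
np.set_printoptions(precision=4,suppress=True)
P=pose('wrist');im=camera('wrist');save(im,'wb_%.2f.png'%get_obs()['clock'])
hsv=cv2.cvtColor(im,cv2.COLOR_RGB2HSV);m=cv2.inRange(hsv,(5,200,120),(19,255,255))
for c in sorted(cv2.findContours(m,cv2.RETR_EXTERNAL,2)[0],key=cv2.contourArea)[-3:]:
    r=cv2.minAreaRect(c);bx=cv2.boxPoints(r)
    if np.linalg.norm(bx[0]-bx[1])<np.linalg.norm(bx[1]-bx[2]):e,f=(bx[0]+bx[1])/2,(bx[2]+bx[3])/2
    else:e,f=(bx[1]+bx[2])/2,(bx[0]+bx[3])/2
    E,F=[atz('wrist',q,.153,P)[:2] for q in(e,f)];print(r[0],r[1],e,f,E,F,'C',(E+F)/2,'L',np.linalg.norm(E-F),'ang',np.degrees(np.arctan2(*(E-F)[::-1])))
for r in masks_of('guard_bar','wrist')[:2]:print(r['conf'],r['at'],r['pixels'].sum())
E
python3 bw.py
```

```text
11.75 [ 0.4954 -0.1087  0.1945] yawY -7.229542212219605 [ 0.069  -0.328   0.3468] 0.06018845346092383
[[ 0.1265  0.9911 -0.0404]
 [ 0.9918 -0.1257  0.0218]
 [ 0.0165 -0.0428 -0.9989]]
tool delta mm [79.3932 15.5416 -4.8911] tilt fix deg [-2.4532 -0.9454  0.    ]
0.88 [434.7, 117.1] 60932
0.42 [201.8, 151.4] 9397
```

Request:
jog_arm --deltas '[[[38,8,-2,-1.2,-0.5,-0.9,60],[38,8,-2,-1.2,-0.5,-0.9,60],[0,0,0,0,0,0,60],[0,0,0,0,0,0,60]]]'

```text
clock: 12.25
eef_pos: [0.5191, -0.042, 0.1945]
tool_rot: [0.744, 0.669, -0.004, -0.001]
ft_force: [-0.7, -0.3, -0.2]
grip_width: 0.0599
```

```bash
sed -i 's/(5,200,120),(19,255,255)/(4,170,70),(22,255,255)/' bw.py; python3 s.py .521 -.032 .2; python3 bw.py; ls pics/wb*
```

```text
12.25 [ 0.5191 -0.042   0.1945] yawY -6.073900446433388 [-0.7282 -0.2542 -0.1706] 0.05988088598626546
[[ 0.1058  0.9944 -0.0071]
 [ 0.9944 -0.1058 -0.0043]
 [-0.005  -0.0066 -1.    ]]
tool delta mm [10.0773  0.7519 -5.5354] tilt fix deg [-0.3805  0.2854  0.    ]
(293.0, 427.5) (1.0, 0.0) [293. 428.] [293. 427.] [ 0.4876 -0.1719] [ 0.4877 -0.171 ] C [ 0.4876 -0.1714] L 0.0008846902874472772 ang -97.09170321517503
(298.10003662109375, 423.7000732421875) (0.4472135603427887, 2.2360680103302) [299.1    423.2001] [297.1    424.2001] [ 0.4924 -0.1681] [ 0.4909 -0.1688] C [ 0.4916 -0.1685] L 0.0016780992272895333 ang 25.766197883465843
(297.7499694824219, 433.75006103515625) (3.1622774600982666, 1.5811387300491333) [297.25   432.2501] [298.25   435.2501] [ 0.4901 -0.1759] [ 0.4905 -0.1786] C [ 0.4903 -0.1773] L 0.0027649690646068363 ang 98.07459196160096
0.8 [396.9, 202.1] 53887
0.35 [132.4, 19.6] 3416
pics/wb_11.80.png
pics/wb_12.30.png
```

I need a look at this one (view 11).

View pics/wb_12.30.png

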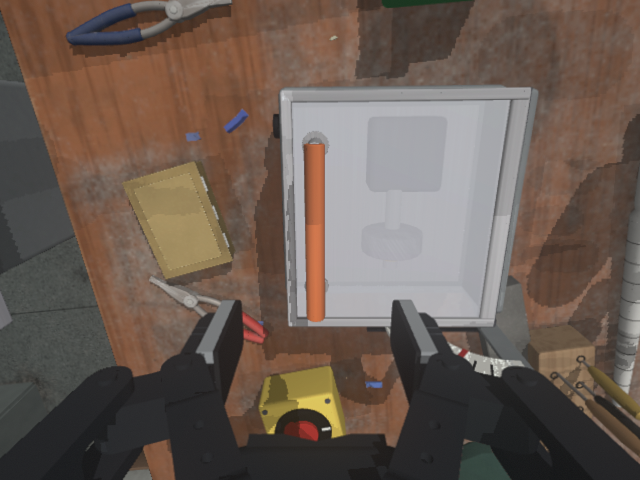

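The orange bar runs from (314,144) to (316,320). The key shows at (300,430), still turned.

```bash
python3 - <<'E'
from h import *
np.set_printoptions(precision=4,suppress=True)
P=pose('wrist')
im=cv2.imread('pics/wb_12.30.png')[:,:,::-1]
print(cv2.cvtColor(im,cv2.COLOR_RGB2HSV)[[180,250,300],315])
for z in(.15,.156):
  E,F=[atz('wrist',q,z,P)[:2] for q in((315,144),(316.5,321))];print(E,F,(E+F)/2,np.linalg.norm(E-F),np.degrees(np.arctan2(*(E-F)[::-1])))
E
python3 s.py .521 -.04 .2
```

```text
[[  9 158 186]
 [ 10 160 210]
 [ 10 163 208]]
[0.5241 0.0214] [ 0.513  -0.0904] [ 0.5185 -0.0345] 0.11231712638697855 84.29610493195251
[0.5242 0.0219] [ 0.5134 -0.0868] [ 0.5188 -0.0325] 0.10925797572788631 84.29610493195246
12.35 [ 0.5191 -0.0424  0.1947] yawY -6.154999627132725 [-0.9433 -0.6753 -0.148 ] 0.06010388844593331
[[ 0.1072  0.9942 -0.0069]
 [ 0.9942 -0.1072 -0.0038]
 [-0.0046 -0.0064 -1.    ]]
tool delta mm [ 2.6     1.5534 -5.3719] tilt fix deg [-0.3693  0.2611  0.    ]
```

Request:
jog_arm --deltas '[[[8,-1.5,20,-0.3,0.3,0,50],[0,0,25,0,0,0,50],[0,0,25,0,0,0,50],[0,0,15,0,0,0,50],[0,0,0,0,0,0,50]]]'

```text
clock: 12.85
eef_pos: [0.518, -0.0426, 0.1071]
tool_rot: [0.748, 0.663, -0.0, 0.0]
ft_force: [0.0, 0.4, 0.9]
grip_width: 0.0498
```

```bash
python3 s.py .5186 -.0335 .098;python3 - <<'E'
from h import *
P=pose('wrist');im=camera('wrist');hsv=cv2.cvtColor(im,cv2.COLOR_RGB2HSV);m=cv2.inRange(hsv,(6,145,100),(13,180,240));m[:,:260]=0;m[:,380:]=0
m=cv2.morphologyEx(m,cv2.MORPH_OPEN,np.ones((7,7)));save(im,'wc.png')
x,y,w,h=cv2.boundingRect(max(cv2.findContours(m,cv2.RETR_EXTERNAL,2)[0],key=cv2.contourArea));print(x,y,w,h,atz('wrist',(x+w/2,y),.15,P),atz('wrist',(x+w/2,y+h),.15,P))
E
```

```text
12.85 [ 0.518  -0.0426  0.1071] yawY -6.907208393250858 [0.0284 0.4319 0.8784] 0.04975600660235029
[[ 0.1203  0.9927 -0.0001]
 [ 0.9927 -0.1203 -0.0006]
 [-0.0006 -0.     -1.    ]]
tool delta mm [ 9.1653 -0.4692  9.1263] tilt fix deg [-0.002   0.0348  0.    ]
302 163 29 267 [0.52491501 0.02171465 0.15      ] [ 0.51116322 -0.09219453  0.15      ]
```

Request:
jog_arm --deltas '[[[8,0,5,0,0,-0.6,40],[0,0,4,0,0,0,30],[0,0,0,0,0,0,25]]]'

```text
clock: 13.2
eef_pos: [0.5215, -0.036, 0.101]
tool_rot: [0.746, 0.666, 0.002, 0.002]
ft_force: [-0.6, -0.0, 0.0]
grip_width: 0.0254
```

Request:
jog_arm --deltas '[[[0,0,0,0,0,0,0],[0,0,0,0,0,0,0],[0,0,0,0,0,0,0],[0,0,0,0,0,0,0]]]'

```text
clock: 13.6
eef_pos: [0.5186, -0.0356, 0.1018]
tool_rot: [0.745, 0.667, -0.0, 0.001]
ft_force: [-0.4, -1.0, -1.6]
grip_width: 0.0096
```

```bash
python3 s.py .5186 -.0335 .098
```

```text
13.6 [ 0.5186 -0.0356  0.1018] yawY -6.340250005239812 [-0.3769 -1.0307 -1.5739] 0.009631859697118085
[[ 0.1104  0.9939  0.0005]
 [ 0.9939 -0.1104 -0.0013]
 [-0.0012  0.0007 -1.    ]]
tool delta mm [ 2.0867 -0.2031  3.7627] tilt fix deg [ 0.0373  0.0708 -0.    ]
```

Request:
jog_arm --deltas '[[[0,0,0,0,0,0,28],[0,0,0,0,0,0,28],[1,0,6,0,0,0,28],[0,0,0,0,0,0,28]]]'

```text
clock: 14.0
eef_pos: [0.5206, -0.0344, 0.0963]
tool_rot: [0.745, 0.667, 0.001, 0.002]
ft_force: [0.1, -0.1, -0.0]
grip_width: 0.0283
```

Request:
jog_arm --deltas '[[[0,0,0,0,0,0,0],[0,0,0,0,0,0,0],[0,0,0,0,0,0,0],[0,0,0,0,0,0,0]]]'

```text
clock: 14.4
eef_pos: [0.5185, -0.0341, 0.0959]
tool_rot: [0.745, 0.667, -0.0, 0.0]
ft_force: [-1.7, -0.1, 0.6]
grip_width: 0.0099
```

Request:
jog_arm --deltas '[[[0,3,-7,0,0,0,0],[0,3.5,-7.5,0,0,0,0],[0,4,-8,0,0,0,0],[0,0,0,0,0,0,0]]]'

```text
clock: 14.8
eef_pos: [0.5273, -0.035, 0.1172]
tool_rot: [0.745, 0.667, -0.002, -0.002]
ft_force: [0.3, -0.5, -5.0]
grip_width: 0.0101
```

```bash
cat > g.py <<'E'
from h import *
np.set_printoptions(precision=4,suppress=True)
o=get_obs();M=R.from_quat(o['tool_rot']).as_matrix();p=np.array(o['eef_pos']);d=p-np.array([.5185,-.0341,.0959])
yaw=np.radians(-6);a=np.array([np.cos(yaw),np.sin(yaw),0]);l=-.135+d@a;h=.05+d[2]
print('r',np.hypot(l,h),'theta',np.degrees(np.arctan2(h,-l))-20.32,'lat',d@[-a[1],a[0],0],'F',o['ft_force'],o['grip_width'],o['clock'])
for t in(10,20,30,40,50):
    w=np.array([.5185,-.0341,.0959])+a*(.135-.144*np.cos(np.radians(t+20.32)))+np.array([0,0,.144*np.sin(np.radians(t+20.32))-.05]);print(t,M.T@(w-p)*1e3)
E
python3 g.py
```

```text
r 0.14486025015273468 theta 9.151113033226483 lat 3.3211235607338514e-05 F [ 0.3234 -0.4755 -4.973 ] 0.010061750432338295 14.8
10 [-0.0245  1.8029 -1.4383]
20 [  0.0404  16.1784 -22.0149]
30 [  0.1243  33.9086 -39.7825]
40 [  0.2246  54.4546 -54.2014]
50 [  0.3384  77.1922 -64.8333]
```

Request:
jog_arm --deltas '[[[0,5,-7.5,0,0,0,0],[0,5.5,-7.5,0,0,0,0],[0,5.5,-7,0,0,0,0],[0,6,-6,0,0,0,0],[0,6,-6,0,0,0,0]]]'

```text
clock: 15.3
eef_pos: [0.5519, -0.0374, 0.1521]
tool_rot: [0.745, 0.667, -0.006, -0.007]
ft_force: [-2.2, 1.0, -3.6]
grip_width: 0.0104
```

```bash
python3 g.py
```

```text
r 0.14688347936999066 theta 25.97937534750276 lat 0.0002161833629604988 F [-2.241   0.9643 -3.6313] 0.010360189777095841 15.3
10 [ -0.3258 -22.201   33.9102]
20 [-0.2561 -8.069  13.1657]
30 [-0.17    9.4504 -4.8097]
40 [ -0.0703  29.8251 -19.4697]
50 [  0.0401  52.4359 -30.369 ]
```

Request:
jog_arm --deltas '[[[0,6.5,-4,0,0,0,0],[0,6.5,-4,0,0,0,0],[0,6.5,-4.5,0,0,0,0],[0,6,-4,0,0,0,0],[0,0,0,0,0,0,0]]]'

```text
clock: 15.8
eef_pos: [0.5778, -0.0399, 0.1737]
tool_rot: [0.745, 0.667, -0.007, -0.008]
ft_force: [-2.8, 1.4, -1.9]
grip_width: 0.01
```

```bash
python3 g.py; python3 s.py 0 0 0|tail -1
```

```text
r 0.14844822207299432 theta 39.13602988772969 lat 0.0004069880016053781 F [-2.7683  1.401  -1.9134] 0.010007928651195357 15.8
10 [ -0.6641 -47.7206  56.1424]
20 [ -0.5853 -33.6312  35.3689]
30 [ -0.4929 -16.1486  17.3577]
40 [-0.3896  4.196   2.6561]
50 [-0.2786 26.7844 -8.2894]
tool delta mm [ -23.4531 -575.0038  185.5454] tilt fix deg [-1.1729 -0.0339  0.    ]
```

Request:
jog_arm --deltas '[[[0,6.5,-3,0,0,0,0],[0,6.5,-2.5,0,0,0,0],[0,6.5,-2,0,0,0,0],[0,4,-1.5,0,0,0,0],[0,0,0,0,0,0,0]]]'

```text
clock: 16.3
eef_pos: [0.6004, -0.0421, 0.1859]
tool_rot: [0.745, 0.667, -0.007, -0.008]
ft_force: [-2.4, 0.3, -3.6]
grip_width: 0.0099
```

```bash
python3 g.py
python3 - <<'E'
from h import *
a=camera('scene');t=camera('top')
s=cv2.resize(a[160:285,250:400],(720,600),interpolation=2)
save(s,'g1.png')
E
```

```text
r 0.14959162074286725 theta 49.03767718686931 lat 0.0005742864833486124 F [-2.447   0.3359 -3.589 ] 0.009894089632648054 16.3
10 [ -0.9624 -70.0837  68.8322]
20 [ -0.8761 -56.0209  48.0407]
30 [ -0.7784 -38.5614  30.0072]
40 [ -0.6721 -18.2356  15.2795]
50 [-0.5606  4.3387  4.3051]
```

View pics/g1.png

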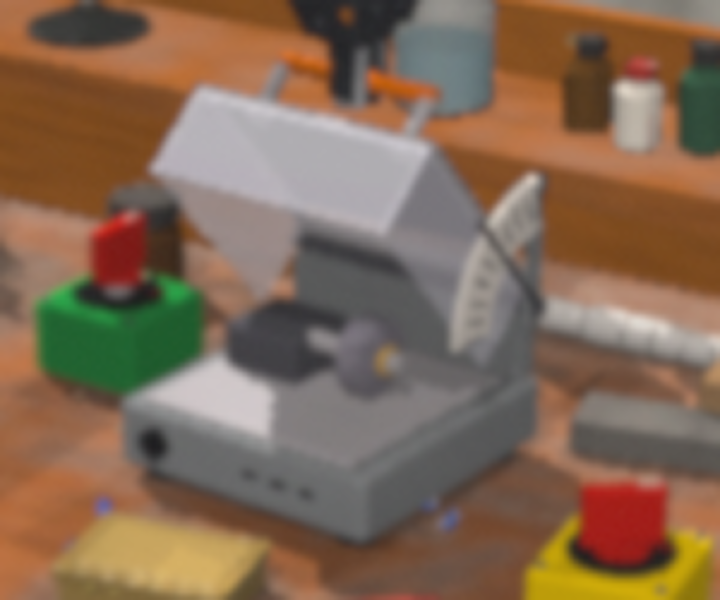

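The pointer lies over the red line, which it hides, from the hinge at (540,305) to the scale at (480,220). The fingers hold the bar and the red key is still turned. A numeric check of the angle from the bar pixels in the scene camera:

```bash
python3 - <<'E'
from h import *
np.set_printoptions(precision=2,suppress=True)
y=np.radians(-5.8);a=np.array([np.cos(y),np.sin(y),0]);b=np.array([-a[1],a[0],0])
H=np.array([.5186,-.0338,.15])+.135*a-[0,0,.05]
def ends(t):
    t=np.radians(t+20.32);c=H-a*.144*np.cos(t)+[0,0,.144*np.sin(t)];return proj('scene',np.array([c+.055*b,c-.055*b]))
b0=ends(0).mean(0)-[304.87,211.17];print('bias',b0)
obs=np.array([309.4+341.3,172.1+180.2])/2
for t in(44,47,50,53,56):print(t,ends(t).mean(0)-b0-obs)
# pointer: hinge px and direction vs. scale
hp=H-.09*b
for t in(44,50,56):
    q=proj('scene',np.array([hp,hp+.08*(-a*np.cos(np.radians(t))+np.array([0,0,np.sin(np.radians(t))]))]));print(t,(q-[250,160])*4.8, 'slope deg',np.degrees(np.arctan2(*(q[1]-q[0])[::-1])))
print('obs slope',np.degrees(np.arctan2(220-305,480-540)))
E
python3 g.py|head -1
```

```text
bias [0.54 2.35]
44 [-4.14  0.08]
47 [-2.63 -1.63]
50 [-1.1  -3.21]
53 [ 0.46 -4.66]
56 [ 2.03 -5.99]
44 [[528.6  302.83]
 [475.27 243.1 ]] slope deg -131.7593310607959
50 [[528.6  302.83]
 [481.64 230.53]] slope deg -122.99895645947433
56 [[528.6  302.83]
 [488.53 218.82]] slope deg -115.49621075949261
obs slope -125.21759296819272
r 0.14955998846501153 theta 48.8720477296256 lat 0.0005900315066720228 F [-2.6545  1.7296 -0.6583] 0.009969806434091648 16.4
```

Request:
jog_arm --deltas '[[[0,1.5,-0.8,0,0,0,0],[0,0,0,0,0,0,0],[0,0,0,0,0,0,0],[0,0,0,0,0,0,0]]]'

```text
clock: 16.8
eef_pos: [0.6008, -0.0422, 0.1861]
tool_rot: [0.745, 0.667, -0.007, -0.009]
ft_force: [-3.1, -0.0, -1.8]
grip_width: 0.0099
```

```bash
python3 g.py|head -1
python3 - <<'E'
from h import *
s=camera('scene');s0=cv2.imread('pics/scene0.png')[:,:,::-1]
for im in(s0,s):
    c=im[195:240,340:365].astype(int);r=(c[...,0]-c[...,1]>35)&(c[...,2]>60)&(c[...,0]>110);ys,xs=np.nonzero(r);print('red-ish',r.sum(),(xs.mean()+340,ys.mean()+195) if r.sum() else '', 'x4.8',((xs.mean()+90)*4.8,(ys.mean()+35)*4.8) if r.sum() else '')
# pointer line fit: dark pixels between hinge and scale vs start image
g=cv2.cvtColor(s,cv2.COLOR_RGB2GRAY)
for row in range(203,224,2):
    seg=g[row,340:366];print(row,seg.argmin()+340,seg.min(),end=' | ')
print()
c1=s[262:300,362:395].astype(int);print('key',[ (np.argwhere((c1[...,0]>130)&(c1[...,1]<70)).mean(0)+[262,362])])
m=[(t,np.round(proj('scene',masks and [0,0,0]),1)) for t,masks in ()]
for n in('top',):
    camera(n)
    for t in('flux_jar','solder_tin','steel_block','pliers_red','pliers_blue','caliper','loupe'):
        r=masks_of(t,n);print(t,[(q['at'],round(q['conf'],2)) for q in r[:1]])
E
python3 g.py|head -1
```

```text
r 0.14962003093958115 theta 49.21199190588269 lat 0.0005743354263643352 F [-3.1466 -0.0181 -1.7533] 0.009852524755547524 16.8
red-ish 80 (np.float64(352.65), np.float64(210.9875)) x4.8 (np.float64(492.72), np.float64(244.73999999999998))
red-ish 24 (np.float64(359.2083333333333), np.float64(207.625)) x4.8 (np.float64(524.1999999999999), np.float64(228.6))
203 363 88 | 205 365 87 | 207 365 86 | 209 365 85 | 211 365 86 | 213 365 88 | 215 356 87 | 217 358 83 | 219 359 76 | 221 360 68 | 223 361 66 | 
key [array([268.13304721, 379.24034335])]
flux_jar [([214.3, 177.3], 0.78)]
solder_tin [([332.4, 328.2], 0.51)]
steel_block [([193.8, 265.3], 0.64)]
pliers_red [([342.5, 238.3], 0.7)]
pliers_blue [([242.0, 327.9], 0.56)]
caliper [([496.5, 316.4], 0.69)]
loupe [([464.2, 256.7], 0.57)]
r 0.14960766463368977 theta 49.21570011212177 lat 0.0005392987518481665 F [-3.8387  1.5272 -1.8728] 0.009732230693136973 17.25
```

```bash
python3 -c "
from workcell import *
print(job_done())"
```

```text
the job is handed in; nothing more can be done
None
```

I locked out the yellow isolator, then raised the polisher's guard to about 50° and handed the job in with the gripper still holding the orange bar.

**Key:** I gripped the wing, pushed it to its stop and turned it 62° clockwise at the hand, until the torque rose. After I let go it stayed turned 60° to the box, and it still looked that way in the later pictures. I saw no sign that it had sprung back up.

My first close missed: the shut fingertips stand about 35 mm short of the reported TCP. They closed above the wing and pressed the key in about 5 mm, without turning it. I backed off and regripped. When I pushed the key to its stop, the force peaked at about 37 N.

**Guard angle:** the final estimates agree only roughly.

| Check | Angle |
|---|---|
| Arm pose | 49.2° |
| Pointer line in the last picture | about 50.7° |
| Bar pixels, columns | about 52° |
| Bar pixels, rows | about 44° |

- The bar-pixel figures were taken before a last 1.5 mm nudge. I trust them least, because they disagree with each other.
- The pointer covered the red line in the last picture I viewed.
- The measured radius drifted from 145 to 150 mm during the lift, and I did not explain it. The pose was steady over the last 0.5 s, with the bar still gripped.

**Bystanders:** the steel block, blue pliers, caliper, loupe and flux jar were found within a few pixels of where they started. The last network check placed the tin about 20 px off and put the red pliers on the polisher. I take both as misdetections: a wrist picture just before the bar grasp showed the tin and red pliers apparently undisturbed, and the arm never went near them.

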